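# Make room in the supply tray and pack the solvent can

## Robot

A 6-joint arm with a two-finger parallel gripper is mounted at the origin on the work surface. World frame = base frame: x ahead of the robot, y to its left, z up, the work surface at z = 0. Lengths are in mm, angles in degrees, forces in N, time in s.
With the tool pointing down it reaches from about 350 to 850 mm from the base axis. Payload 8.1 kg.
Tool frame: the origin (TCP) lies on the centre line of the jaws, within the pads' length; the fingertips stand 19 mm ahead of it and the grasp point (between the pads) is the TCP (r.tip_reach is the z of the fingertips in the tool frame, in mm); z points along the fingers, y is the line along which they close (so a half turn about z gives the same grasp; the last joint's range is limited). The gripper opens to 85 mm and grips with 20 to 120 N. Pads are 22 mm wide; open, the fingers measure 114 mm over their backs; the gripper's body (76 mm by 85 mm) begins 54 mm behind the grasp point. The pads swing forward as they close: fully open they stand 13 mm farther back than shut.
Start: joints at [58.476, 7.471, 85.268, -0, 87.261, -4.893], TCP at [268.927, 536.362, 250.292] pointing down, gripper open.
Joint ranges: [-169.43, 169.43], [-51.17, 129.36], [1.28, 143.12], [-76.62, 256.62], [0, 156.53], [-152.29, 152.29]. Speed limits (degrees/s): [136.94, 136.94, 159.86, 180, 180, 180].

## Interface

Orientations are given as [roll, pitch, yaw] about the fixed x, y, z axes, in that order (R = Rz(yaw) Ry(pitch) Rx(roll)).
In Python, from bench import r gives the robot as it stands. The module is installed in compiled form; this text tells all that it offers.
- The arm moves only by the shell command python3 -m handwheel 'ROWS' [FORCE]. ROWS is JSON, a list of rows, each a list of 7 numbers: the shift along the tool's x, y, z in m, then the turn, a rotation vector about the tool's x, y, z in degrees, then the finger opening in m, from 0 to 0.0854. In form: [[tx, ty, tz, ax, ay, az, claw], ...]. A call has 1 to 8 rows; each row shifts and turns the commanded pose from where the row before left it, along the tool's axes as they then stand; what a row does not reach is not made up. A row lasts 1/12 s, in which the tool goes at most 41.7 mm and 7.16 degrees, less where a joint would pass 70% of its speed; a pose out of reach is approached as far as the arm can. A call with a gripper value outside its range is refused whole. The fingers move at their own pace and stop on an object; FORCE is the grip in N (left out, the last holds). Time passes only in rows, so rows that do not move let the fingers close. It gives the time, the measured TCP pose, the force, the opening and the grip force at its end, in the units of the state.
- r.sense(): the state, without advancing time (a new reading comes with each control period).
- r.snapshot(name): name is "scene" or "top" or "wrist"; returns (picture, depth): 400x640x3 uint8, blue, green, red; 400x640 float32, mm along the optical axis (not along the pixel's ray), 0 where there is no reading.
- r.calibration(name): a dict with "vfov" (degrees; the focal length in pixels is half the picture's height over the tangent of half this angle, whatever the lens; pixels are square), "cx", "cy" (the principal point, pixels), "rvec" (rotation vector, rad) and "tvec" (3), from world to camera coordinates, as OpenCV has them; the wrist camera has in their place "tool_from_camera" (4x4, takes a point from camera to tool coordinates, whose origin is the TCP and whose axes are the flange's). Camera axes: x right, y down, z forward; pixel columns grow to the right and rows downward; lengths in mm; the calibration is good to about 2 mm. A picture is of the moment at which its call begins: read the wrist's pose just before it. calibration takes no time and is no camera call.
- r.hand_in(): hands the job in; it is judged then, once.
The state is a dict: "time": time; "joint_pos": joint angles; "qd": joint speeds; "joint_efforts": joint torques, N m; "tool_pos": TCP position; "tcp_rot": TCP orientation; "ft_force": force on the tool from outside, world axes, zero at the start; "wrist_torque": the same for the moment, N m; "finger_gap": finger opening in mm; "grip_force": force on a finger pad.
Only numpy, scipy, OpenCV 4.12 (cv2) and the standard library are available. Lean on these libraries where they do the work, as an engineer would, in place of code of your own. Each camera call takes 0.05 s, during which the arm holds its last target. There are 200 camera calls.

## Task

The solvent can belongs in the wooden supply tray with the carton and the round glue tin, but those two are standing so that none of the gaps is wide enough. Slide them along inside the tray, without tipping them or lifting them out, to gather the free space into one gap, then lower the solvent can into it without dropping it, so that all three stand upright side by side, flat on the tray's floor. Leave the hammer, brush and cork block where they are.

Things in the scene. Friction and masses are not known exactly. Their poses are not given: they have to be found in the camera images.
- tray: Open plywood tray, fixed to the bench, on its left or right side, a little turned. Outside 136 (its x) x 278 (its y, the long way) x 53 mm high; walls and floor 8 mm thick, so inside 120 x 262 mm, floor 8 mm above the bench. Origin: centre of its underside, on the bench; z up.
- carton: Closed brown cardboard carton with paper strip and labels, standing in the tray: 116 (its x, across the tray) x 96 (its y, along the tray) x 80 mm high, 0.25 to 0.5 kg: too wide to grasp. Origin: centre of its underside; z up.
- tin: Closed round metal glue tin with a paper band, standing in the tray: 96 mm diameter, 80 mm high, 0.35 to 0.7 kg: too wide to grasp. Origin: centre of its underside; z up. Which end of the tray holds the tin and which the carton varies. Tray length inside less tin and carton leaves 70 mm in all, at the start split into three gaps.
- can: Tall rectangular steel solvent can, closed, standing on the bench beside the tray: 104 (its x) x 60 (its y) x 135 mm high, plus a black screw cap (28 mm diameter, top at 150 mm), 26 mm off centre towards +x. 0.45 kg. Origin: centre of its underside; z up. It fits the tray only with its 104 mm side across the tray (its y along the tray's y, either way round).
- hammer: Bystander: hammer, 240 mm long, lying on the bench beyond the work. Origin: on the bench under the tool; its x runs along the handle.
- brush: Bystander: flat glue brush, 180 mm long, lying on the bench beyond the work. Origin: on the bench under the tool; its x runs along the handle.
- cork: Bystander: cork block 70 x 110 x 30 mm lying on the bench beyond the work. Origin: centre of its underside.

How it is judged (in metres and radians):
On the way:
1. the free space in the tray is gathered into one gap wide enough for the can (at one end or between carton and tin) ((y of each of carton, tin in the frame of tray above -0.0235 m or y of each of carton, tin in the frame of tray below 0.0235 m or horizontal distance between carton and tin above 0.1555 m)), for 0.2 s.
At the end, for the whole second after the job is handed in: Carton, tin and can all stand inside the tray, at rest: each foot within 5 mm of the tray's floor, upright within 4 degrees, and within the tray's walls (centre within 30 mm of the tray's long centre line; along the tray within 90 mm of its middle for carton and tin, 108 mm for the can) (x of carton in the frame of tray between -0.03 and 0.03 m and y of carton in the frame of tray between -0.09 and 0.09 m and z of carton in the frame of tray between 0.003 and 0.013 m and angle between each of carton, tin, can's own z axis and vertical below 0.07 rad and linear speed of each of carton, tin, can below 0.02 m/s and angular speed of each of carton, tin, can below 0.15 rad/s and x of tin in the frame of tray between -0.03 and 0.03 m and y of tin in the frame of tray between -0.09 and 0.09 m and z of tin in the frame of tray between 0.003 and 0.013 m and x of can in the frame of tray between -0.03 and 0.03 m and y of can in the frame of tray between -0.108 and 0.108 m and z of can in the frame of tray between 0.003 and 0.013 m); the robot touches nothing.
It fails at once if the carton or the tin is tipped by more than 25 degrees or lifted more than 40 mm off the tray's floor (angle between any of carton, tin's own z axis and vertical above 0.44 rad or height (world z) of any of carton, tin above 0.048 m).
It fails at once if the can is let go in the air or on top of other things, its foot more than 40 mm above the bench (dropped) (height (world z) of can above 0.04 m and contact force between can and the fingers below 0.05 N).
It fails at once if a bystander (hammer, brush, cork block) is moved by more than 30 mm (distance of any of hammer, brush, cork from where it was at the start of the episode above 0.03 m).
It also fails if it takes over 58 s, if anything falls off the work surface, if the arm or the gripper's body presses on something with over 40 N, if the wrist force passes 120 N, or if a joint passes its speed limit or range.

## Working session

There is one attempt and no reset: what is moved stays moved. The work goes in short steps, Python scripts to look and compute and a shell command to move; the robot and the scene stay as the last step left them, time stands still between calls to the robot, and variables do not carry over. Pictures are saved under pics/ and viewed, at most 10 in all, crops included, and the job is handed in when it is done.

```bash
mkdir -p pics; cat > h.py <<'E'
import numpy as np, cv2
from bench import r
from scipy.spatial.transform import Rotation as R
def snap(n):
    s=r.sense(); im,d=r.snapshot(n); c=r.calibration(n)
    f=im.shape[0]/2/np.tan(np.radians(c['vfov'])/2)
    if 'rvec' in c:
        Rc=R.from_rotvec(np.ravel(c['rvec'])).as_matrix().T; t=-Rc@np.ravel(c['tvec'])
    else:
        T=np.array(c['tool_from_camera']); Rt=R.from_euler('xyz',s['tcp_rot'],degrees=True).as_matrix()
        Rc=Rt@T[:3,:3]; t=Rt@T[:3,3]+np.array(s['tool_pos'])
    v,u=np.mgrid[:im.shape[0],:im.shape[1]]
    ray=np.stack([(u-c['cx'])/f,(v-c['cy'])/f,np.ones(u.shape)],-1)@Rc.T
    P=t+ray*d[...,None]; P[d==0]=np.nan
    return im,d,P,ray,t
E
python3 - <<'E'
from h import *
s=r.sense(); print(s, r.tip_reach)
im,d,P,ray,t=snap('top'); cv2.imwrite('pics/top.png',im); np.savez('top.npz',im=im,P=P,ray=ray,t=t)
print(t, np.isnan(P[...,0]).mean())
E
```

```text
{'time': 0.0, 'joint_pos': array([ 5.84753547e+01,  7.51424954e+00,  8.53311868e+01, -8.91027785e-04,
        8.72626998e+01, -4.89366322e+00]), 'qd': array([-0.05845497, -0.04778769,  0.02949495, -0.06278261, -0.01330592,
       -0.08251712]), 'joint_efforts': array([-6.86748208e-04, -5.69399464e+01, -5.00555670e+01, -4.62378903e-04,
        1.51408254e-02,  5.19156856e-06]), 'tool_pos': array([268.65545522, 535.89456728, 249.23508483]), 'tcp_rot': array([-1.79892182e+02, -8.33805012e-03,  1.53369053e+02]), 'ft_force': array([-0.37012755,  0.07647904,  0.40846789]), 'wrist_torque': array([-0.02132062,  0.05483304, -0.01968668]), 'grip_force': 0.0, 'finger_gap': 85.07397536821145} 19.0
[ 475.81911359  -16.96721119 1148.26826633] 0.0040390625
```

View pics/top.png

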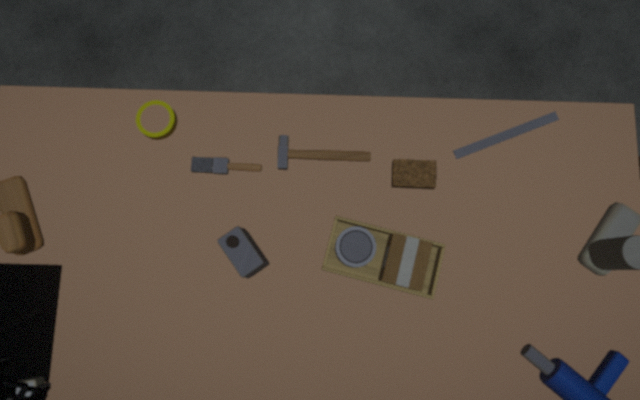

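The top view shows the tray at about px (382,256), with the tin at its left end (355,246) and the carton on the right (408,262). The can is at (243,252), with its cap at (232,241). I'll segment by height next.

```bash
cat > m.py <<'E'
from h import *
z=np.load('top.npz'); P=z['P']; im=z['im']; ray=z['ray']; t=z['t']
Z=P[...,2]
print('floor z',np.nanmedian(Z))
def plane(px,h):
    u,v=px; d=ray[int(round(v)),int(round(u))]; return t+d*(h-t[2])/d[2]
print('px map',plane((382,256),0),plane((243,252),0), plane((282,150),0),plane((413,173),0),plane((262,168),0))
def seg(name,box,lo,hi):
    u0,u1,v0,v1=box; m=np.zeros(Z.shape,bool); m[v0:v1,u0:u1]=True
    m&=(Z>lo)&(Z<hi); n,l,st,_=cv2.connectedComponentsWithStats(m.astype(np.uint8))
    for i in range(1,n):
        if st[i,4]<60: continue
        q=P[l==i]; (c,wh,a)=cv2.minAreaRect(q[:,:2].astype(np.float32))
        print(name,st[i,4],'c',np.round(c,1),np.round(wh,1),round(a,1),'z',np.round(np.median(q[:,2]),1))
seg('can',(200,290,210,290),120,142); seg('cap',(200,290,210,290),143,160)
seg('in tray',(310,455,205,305),75,100); seg('tray',(310,455,205,305),40,64); seg('trayall',(310,455,205,305),25,100)
E
python3 m.py
```

```text
floor z -1.1126515447986094
px map [ 521.8277242  -173.49346659    0.        ] [522.55990006 178.50210769   0.        ] [790.9937878   90.71099051   0.        ] [ 739.18790703 -252.90313346    0.        ] [741.25647353 140.74149569   0.        ]
can 1141 c [518.8 164.1] [104.5  60.4] 37.0 z 134.2
cap 128 c [539.6 179. ] [25.8 26.4] 83.2 z 149.3
in tray 1306 c [540.1 -98.2] [93.9 94.5] 0.0 z 87.8
in tray 2073 c [ 507.7 -220. ] [ 96.5 116.7] 76.9 z 87.5
tray 1105 c [ 518.7 -169.9] [278.  136.4] 76.7 z 51.5
tray 65 c [ 517. -173.] [  1.6 111.6] 76.9 z 53.1
trayall 4786 c [ 518.7 -169.9] [278.1 136.4] 76.7 z 86.6
```

```bash
H="python3 -m handwheel"
$H '[[0,0,0,0,0,7,0],[0,0,0,0,0,7,0],[0,0,0,0,0,7,0],[0,0,0,0,0,7,0],[0,0,0,0,0,7,0],[0,0,0,0,0,7,0],[0,0,0,0,0,7,0],[0,0,0,0,0,7,0]]' 60
$H '[[0,0,0,0,0,7,0],[0,0,0,0,0,7,0],[0,0,0,0,0,6.7,0],[0,0,0,0,0,0,0],[0,0,0,0,0,0,0]]'
$H '[[-0.031,0.0169,0,0,0,0,0],[-0.031,0.0169,0,0,0,0,0],[-0.031,0.0169,0,0,0,0,0],[-0.031,0.0169,0,0,0,0,0],[-0.031,0.0169,0,0,0,0,0],[-0.031,0.0169,0,0,0,0,0],[-0.031,0.0169,0,0,0,0,0],[-0.031,0.0169,0,0,0,0,0]]'
$H '[[-0.031,0.0169,0,0,0,0,0],[-0.031,0.0169,0,0,0,0,0],[-0.031,0.0169,0,0,0,0,0],[-0.031,0.0169,0,0,0,0,0],[-0.031,0.0169,0,0,0,0,0],[-0.031,0.0169,0,0,0,0,0],[-0.031,0.0169,0,0,0,0,0],[-0.031,0.0169,0,0,0,0,0]]'
$H '[[-0.031,0.0169,0,0,0,0,0],[-0.031,0.0169,0,0,0,0,0],[-0.031,0.0169,0,0,0,0,0],[-0.031,0.0169,0,0,0,0,0],[-0.031,0.0169,0,0,0,0,0],[-0.031,0.0169,0,0,0,0,0],[-0.031,0.0169,0,0,0,0,0],[-0.031,0.0169,0,0,0,0,0]]'
$H '[[0,0,0,0,0,0,0],[0,0,0,0,0,0,0],[0,0,0,0,0,0,0]]'
cat >> h.py <<'E'
C=np.array([518.7,-169.9]); A=np.radians(76.7)
Y=np.array([np.cos(A),np.sin(A)]); X=np.array([Y[1],-Y[0]])
def tray(p): p=np.asarray(p)[...,:2]-C; return np.stack([p@X,p@Y],-1)
def where():
    s=r.sense(); print('t',s['time'],'tray xy',np.round(tray(s['tool_pos']),1),'z',round(s['tool_pos'][2],1),'rot',np.round(s['tcp_rot'],2),'F',np.round(s['ft_force'],1),'gap',round(s['finger_gap'],1),'grip',round(s['grip_force'],1))
E
python3 - <<'E'
from h import *
where()
im,d,P,ray,t=snap('wrist'); cv2.imwrite('pics/w1.png',im); T=tray(P)
Z=P[...,2]
for n,lo,hi in(('carton/tin',80,95),('rim',46,60)):
    m=((Z>lo)&(Z<hi)&(abs(T[...,0])<75)&(abs(T[...,1])<150)).astype(np.uint8)
    k,l,st,_=cv2.connectedComponentsWithStats(m)
    for i in range(1,k):
        if st[i,4]>300: q=T[l==i]; print(n,st[i,4],'x',np.percentile(q[:,0],[.5,99.5]).round(1),'y',np.percentile(q[:,1],[.5,99.5]).round(1),np.median(Z[l==i]))
E
```

```text
time: 0.72
tool_pos: [268.7, 536.0, 249.5]
tcp_rot: [-180.0, 0.1, 97.0]
ft_force: [0.6, -0.6, -0.1]
finger_gap: 0.1
grip_force: 0.0
time: 1.13
tool_pos: [268.8, 536.1, 249.7]
tcp_rot: [-180.0, 0.1, 76.9]
ft_force: [0.4, -0.6, 0.2]
finger_gap: -0.1
grip_force: 0.0
time: 1.8
tool_pos: [343.2, 262.3, 250.2]
tcp_rot: [180.0, -0.0, 77.0]
ft_force: [0.3, -0.2, -0.5]
finger_gap: -0.2
grip_force: 0.0
time: 2.47
tool_pos: [417.7, -10.4, 250.4]
tcp_rot: [180.0, -0.0, 76.9]
ft_force: [1.3, 0.9, 0.3]
finger_gap: 0.1
grip_force: 0.0
time: 3.13
tool_pos: [492.1, -282.9, 250.0]
tcp_rot: [-180.0, -0.0, 76.9]
ft_force: [0.7, -0.3, 0.8]
finger_gap: -0.0
grip_force: 0.0
time: 3.38
tool_pos: [491.8, -280.8, 249.8]
tcp_rot: [-179.9, -0.0, 76.8]
ft_force: [-0.8, -0.2, 1.2]
finger_gap: 0.2
grip_force: 0.0
t 3.3833 tray xy [  -0.7 -114.1] z 249.8 rot [-1.7994e+02 -5.0000e-02  7.6790e+01] F [-0.8 -0.2  1.2] gap 0.2 grip 0.0
carton/tin 3044 x [-36.2  46.4] y [24.7 53.6] 89.52153106028516
carton/tin 12054 x [-55.3  59.3] y [-99.9  -6.1] 89.4566248835713
rim 2209 x [-66.7  68.8] y [-139.4   64.1] 53.77148873079693
rim 747 x [60.9 69.3] y [-35.7  64.9] 53.660759412107836
```

View pics/w1.png

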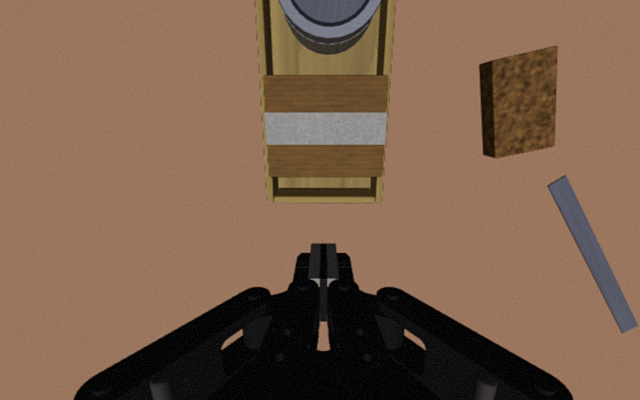

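The wrist view matches the top view. The carton is at px rows 75–177, and the narrow end gap below it at rows 178–198 spans tray y from −131 to −100. Next I'll descend into that gap and push the carton towards the tin.

```bash
H="python3 -m handwheel"
$H '[[-0.0015,0.0005,0.03,0,0,0,0],[0,0,0.035,0,0,0,0],[0,0,0.035,0,0,0,0],[0,0,0.025,0,0,0,0],[0,0,0.015,0,0,0,0],[0,0,0,0,0,0,0]]'
$H '[[0,0,0.01,0,0,0,0],[0,0,0.01,0,0,0,0],[0,0,0.005,0,0,0,0],[0,0,0,0,0,0,0]]'
$H '[[0,0,0.008,0,0,0,0],[0,0,0.008,0,0,0,0],[0,0,0.006,0,0,0,0],[0,0,0.006,0,0,0,0],[0,0,0,0,0,0,0],[0,0,0,0,0,0,0]]'
python3 -c "from h import *;where()"
```

```text
time: 3.93
tool_pos: [489.8, -279.6, 106.1]
tcp_rot: [-179.6, -0.2, 76.8]
ft_force: [-0.4, 1.4, -1.0]
finger_gap: 0.2
grip_force: 0.0
time: 4.27
tool_pos: [492.0, -282.3, 84.7]
tcp_rot: [-180.0, -0.0, 76.7]
ft_force: [-0.4, -0.6, -0.3]
finger_gap: -0.2
grip_force: 0.0
time: 4.77
tool_pos: [491.7, -282.4, 56.6]
tcp_rot: [-179.9, -0.0, 76.7]
ft_force: [0.6, 0.4, 0.6]
finger_gap: -0.1
grip_force: 0.0
t 4.7667 tray xy [  -0.3 -115.7] z 56.6 rot [-1.7993e+02 -3.0000e-02  7.6660e+01] F [0.6 0.4 0.6] gap -0.1 grip 0.0
```

```bash
H="python3 -m handwheel"
$H '[[0.0025,0,0,0,0,0,0],[0.0025,0,0,0,0,0,0],[0.0025,0,0,0,0,0,0],[0.0025,0,0,0,0,0,0],[0.0025,0,0,0,0,0,0],[0.0025,0,0,0,0,0,0],[0.0025,0,0,0,0,0,0],[0.0025,0,0,0,0,0,0]]'
$H '[[0.0025,0,0,0,0,0,0],[0.0025,0,0,0,0,0,0],[0.0025,0,0,0,0,0,0],[0.0025,0,0,0,0,0,0],[0.0025,0,0,0,0,0,0],[0.0025,0,0,0,0,0,0]]'
python3 -c "from h import *;where()"
```

```text
time: 5.43
tool_pos: [496.9, -263.0, 57.4]
tcp_rot: [180.0, 0.0, 76.7]
ft_force: [0.3, -1.8, 0.7]
finger_gap: 0.1
grip_force: 0.0
time: 5.93
tool_pos: [500.3, -249.0, 57.5]
tcp_rot: [180.0, 0.1, 76.7]
ft_force: [-0.7, -5.0, 0.4]
finger_gap: 0.0
grip_force: 0.0
t 5.9333 tray xy [  0.3 -81.2] z 57.5 rot [1.7998e+02 5.0000e-02 7.6660e+01] F [-0.7 -5.   0.4] gap 0.0 grip 0.0
```

Force has risen to 5 N, so the carton is now pushing the tin. I'll continue in smaller steps.

```bash
H="python3 -m handwheel"
$H '[[0.002,0,0,0,0,0,0],[0.002,0,0,0,0,0,0],[0.001,0,0,0,0,0,0],[0.001,0,0,0,0,0,0],[0,0,0,0,0,0,0],[0,0,0,0,0,0,0]]'
$H '[[0.001,0,0,0,0,0,0],[0,0,0,0,0,0,0]]'
$H '[[0.001,0,0,0,0,0,0],[0,0,0,0,0,0,0]]'
python3 -c "from h import *;where()"
```

```text
time: 6.43
tool_pos: [501.7, -243.2, 57.5]
tcp_rot: [180.0, 0.0, 76.7]
ft_force: [-1.3, -5.3, 0.1]
finger_gap: -0.1
grip_force: 0.0
time: 6.6
tool_pos: [501.7, -243.2, 57.6]
tcp_rot: [180.0, 0.1, 76.7]
ft_force: [-2.6, -9.9, 0.8]
finger_gap: -0.1
grip_force: 0.0
time: 6.77
tool_pos: [501.9, -243.1, 57.8]
tcp_rot: [179.9, 0.2, 76.6]
ft_force: [-3.3, -14.2, 0.2]
finger_gap: 0.4
grip_force: 0.0
t 6.7667 tray xy [  0.5 -75.1] z 57.8 rot [179.95   0.21  76.64] F [ -3.3 -14.2   0.2] gap 0.4 grip 0.0
```

```bash
H="python3 -m handwheel"
$H '[[-0.005,0,0,0,0,0,0],[-0.008,0,0,0,0,0,0],[0,0,-0.03,0,0,0,0],[0,0,-0.035,0,0,0,0],[0,0,-0.04,0,0,0,0],[0,0,-0.04,0,0,0,0],[0,0,-0.04,0,0,0,0],[0,0,-0.015,0,0,0,0]]'
$H '[[0,0,0,0,0,6.6,0.085],[0,0,0,0,0,6.6,0.085],[0,0,0,0,0,6.6,0.085],[0,0,0,0,0,6.6,0.085],[0,0,0,0,0,6.6,0.085],[0,0,0,0,0,6.6,0.085],[0,0,0,0,0,0,0.085],[0,0,0,0,0,0,0.085]]'
$H '[[0.0208,-0.0249,0,0,0,0,0.085],[0.0208,-0.0249,0,0,0,0,0.085],[0.0208,-0.0249,0,0,0,0,0.085],[0.0208,-0.0249,0,0,0,0,0.085],[0.0208,-0.0249,0,0,0,0,0.085],[0.0208,-0.0249,0,0,0,0,0.085],[0.0208,-0.0249,0,0,0,0,0.085]]'
$H '[[0.0208,-0.0249,0,0,0,0,0.085],[0.0208,-0.0249,0,0,0,0,0.085],[0.0208,-0.0249,0,0,0,0,0.085],[0.0208,-0.0249,0,0,0,0,0.085],[0.0208,-0.0249,0,0,0,0,0.085],[0.0208,-0.0249,0,0,0,0,0.085],[0,0,0,0,0,0,0.085],[0,0,0,0,0,0,0.085]]'
cat > look.py <<'E'
from h import *
where(); print(r.sense()['tool_pos'])
im,d,P,ray,t=snap('top'); cv2.imwrite('pics/top2.png',im); T=tray(P); Z=P[...,2]
m=((Z>78)&(Z<100)&(abs(T[...,0])<75)&(abs(T[...,1])<150)).astype(np.uint8)
q=T[m>0]; print('tops y',np.percentile(q[:,1],[.5,99.5]))
for y in range(-60,130,15):
    w=q[abs(q[:,1]-y)<3]; print(y,(len(w) and (w[:,0].min().round(1),w[:,0].max().round(1))))
im,d,P,ray,t=snap('wrist'); cv2.imwrite('pics/w2.png',im); Z=P[...,2]
m=((Z>125)&(Z<143)&(np.hypot(P[...,0]-519,P[...,1]-164)<75)).astype(np.uint8)
q=P[m>0][:,:2].astype(np.float32); print('can',len(q),cv2.minAreaRect(q))
E
python3 look.py
```

```text
time: 7.43
tool_pos: [501.0, -254.5, 264.4]
tcp_rot: [179.5, 0.1, 76.7]
ft_force: [0.4, -1.3, 0.8]
finger_gap: -0.2
grip_force: 0.0
time: 8.1
tool_pos: [499.0, -253.4, 257.0]
tcp_rot: [-180.0, -0.0, 37.3]
ft_force: [-0.4, 0.3, -0.4]
finger_gap: 85.0
grip_force: 0.0
time: 8.68
tool_pos: [510.0, -25.0, 257.3]
tcp_rot: [-180.0, -0.0, 37.3]
ft_force: [-0.2, 0.7, -0.2]
finger_gap: 84.6
grip_force: 0.0
time: 9.35
tool_pos: [519.3, 169.5, 257.0]
tcp_rot: [-180.0, 0.0, 37.5]
ft_force: [0.2, -0.8, 0.8]
finger_gap: 85.2
grip_force: 0.0
t 9.35 tray xy [-77.4 330.4] z 257.0 rot [-1.7997e+02  3.0000e-02  3.7470e+01] F [ 0.2 -0.8  0.8] gap 85.2 grip 0.0
[519.34634425 169.46656967 256.98270376]
tops y [-59.92719706 126.90603133]
-60 (np.float64(-56.4), np.float64(58.8))
-45 (np.float64(-57.0), np.float64(58.5))
-30 (np.float64(-56.8), np.float64(58.2))
-15 (np.float64(-56.5), np.float64(59.0))
0 (np.float64(-55.7), np.float64(58.6))
15 (np.float64(-57.0), np.float64(58.5))
30 (np.float64(-56.7), np.float64(58.1))
45 (np.float64(-27.1), np.float64(33.3))
60 (np.float64(-38.1), np.float64(44.8))
75 (np.float64(-42.2), np.float64(50.5))
90 (np.float64(-43.0), np.float64(49.4))
105 (np.float64(-39.1), np.float64(45.4))
120 (np.float64(-28.9), np.float64(36.9))
can 6181 ((520.1199340820312, 162.73297119140625), (103.06501770019531, 60.04226303100586), 37.10373306274414)
```

View pics/top2.png

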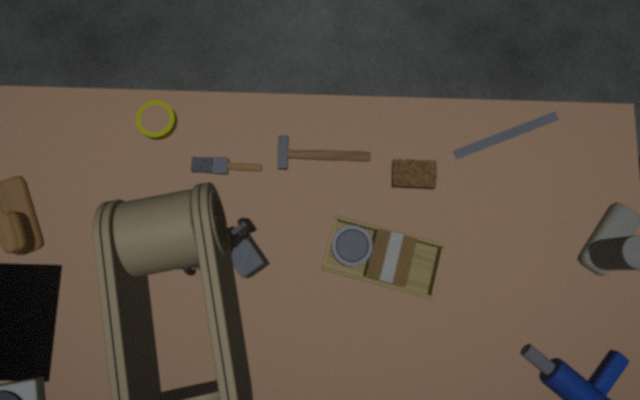

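View pics/w2.png

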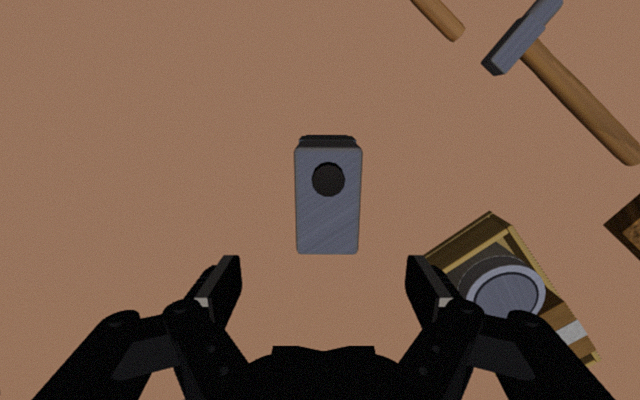

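The top view confirms one gap at the tray's right end, about 70 mm wide, at tray y from −131 to −60. The wrist view shows the can square between the jaws at px (328,195). I'll grasp it now.

```bash
H="python3 -m handwheel"
$H '[[-0.0035,0.005,0,0,0,0.2,0.085],[0,0,0.03,0,0,0,0.085],[0,0,0.035,0,0,0,0.085],[0,0,0.035,0,0,0,0.085],[0,0,0.025,0,0,0,0.085],[0,0,0.018,0,0,0,0.085],[0,0,0.01,0,0,0,0.085],[0,0,0,0,0,0,0.085]]'
$H '[[0,0,0,0,0,0,0.085],[0,0,0,0,0,0,0.05],[0,0,0,0,0,0,0.05],[0,0,0,0,0,0,0.05],[0,0,0,0,0,0,0.05],[0,0,0,0,0,0,0.05]]' 60
python3 -c "from h import *;where();print(r.sense()['tool_pos'])"
```

```text
time: 10.12
tool_pos: [518.3, 160.0, 101.7]
tcp_rot: [-179.9, 0.2, 36.8]
ft_force: [0.8, 0.1, -0.2]
finger_gap: 85.0
grip_force: 0.0
time: 10.62
tool_pos: [521.2, 162.2, 106.5]
tcp_rot: [179.9, -0.2, 36.9]
ft_force: [-2.8, 0.7, 7.8]
finger_gap: 59.8
grip_force: 64.3
t 10.6167 tray xy [-74.  323.7] z 106.5 rot [ 1.7993e+02 -1.7000e-01  3.6890e+01] F [-2.8  0.7  7.8] gap 59.8 grip 64.3
[521.20638741 162.17990061 106.54857934]
```

```bash
H="python3 -m handwheel"
$H '[[0,0,-0.01,0,0,0,0.05],[0,0,-0.02,0,0,0,0.05],[0,0,-0.025,0,0,0,0.05],[0,0,-0.025,0,0,0,0.05],[0,0,-0.025,0,0,0,0.05],[0,0,-0.025,0,0,0,0.05],[0,0,-0.015,0,0,0,0.05],[0,0,0,0,0,0,0.05]]'
$H '[[0,0,0,0,0,4.2,0.05],[0,0,0,0,0,6.5,0.05],[0,0,0,0,0,6.5,0.05],[0,0,0,0,0,6.5,0.05],[0,0,0,0,0,6.5,0.05],[0,0,0,0,0,6.5,0.05],[0,0,0,0,0,6.5,0.05],[0,0,0,0,0,5,0.05]]'
$H '[[0,0,0,0,0,2,0.05],[0,0,0,0,0,0,0.05],[0.002,0.01,0,0,0,0,0.05],[0.004,0.02,0,0,0,0,0.05],[0.005,0.03,0,0,0,0,0.05],[0.006,0.03,0,0,0,0,0.05],[0.006,0.03,0,0,0,0,0.05],[0.006,0.03,0,0,0,0,0.05]]'
$H '[[0.005,0.03,0,0,0,0,0.05],[0.005,0.03,0,0,0,0,0.05],[0.005,0.03,0,0,0,0,0.05],[0.005,0.03,0,0,0,0,0.05],[0.005,0.03,0,0,0,0,0.05],[0.005,0.03,0,0,0,0,0.05],[0.005,0.03,0,0,0,0,0.05],[0.005,0.03,0,0,0,0,0.05]]'
$H '[[0.005,0.02,0,0,0,0,0.05],[0.003,0.015,0,0,0,0,0.05],[0.002,0.005,0,0,0,0,0.05],[0,0,0,0,0,0,0.05],[0,0,0,0,0,0,0.05]]'
cat > l3.py <<'E'
from h import *
where()
im,d,P,ray,t=snap('wrist'); cv2.imwrite('pics/w3.png',im)
T=tray(P); Z=P[...,2]
for n,lo,hi in(('tops',80,95),('rim',45,60),('can',235,400)):
    m=(Z>lo)&(Z<hi)&(abs(T[...,0])<72)&(abs(T[...,1])<150); q=T[m]
    if len(q): print(n,len(q),'x',np.percentile(q[:,0],[1,99]).round(1),'y',np.percentile(q[:,1],[1,99]).round(1))
im,d,P,ray,t=snap('scene'); cv2.imwrite('pics/s3.png',im)
E
python3 l3.py
```

```text
time: 11.28
tool_pos: [521.8, 162.1, 254.5]
tcp_rot: [179.8, -0.4, 36.9]
ft_force: [0.7, 0.2, -3.9]
finger_gap: 59.5
grip_force: 66.0
time: 11.95
tool_pos: [519.1, 161.5, 247.6]
tcp_rot: [179.9, 0.1, -11.7]
ft_force: [-0.3, -0.4, -4.4]
finger_gap: 59.4
grip_force: 65.8
time: 12.62
tool_pos: [512.8, 7.3, 248.7]
tcp_rot: [180.0, 0.0, -13.2]
ft_force: [0.4, -0.6, -4.8]
finger_gap: 59.6
grip_force: 65.9
time: 13.28
tool_pos: [496.1, -235.5, 248.7]
tcp_rot: [-180.0, 0.1, -13.2]
ft_force: [-0.1, 0.3, -4.6]
finger_gap: 59.5
grip_force: 65.9
time: 13.7
tool_pos: [497.6, -274.4, 248.9]
tcp_rot: [-180.0, 0.0, -13.3]
ft_force: [0.7, -0.1, -4.3]
finger_gap: 59.5
grip_force: 66.2
t 13.7 tray xy [   3.5 -106.5] z 248.9 rot [-1.7995e+02  4.0000e-02 -1.3310e+01] F [ 0.7 -0.1 -4.3] gap 59.5 grip 66.2
tops 14193 x [-52.9  59. ] y [-56.9 122.9]
rim 2999 x [-66.   68.3] y [-138.9  135. ]
can 53060 x [-9.6 55.2] y [-146.8  -44.3]
```

View pics/w3.png

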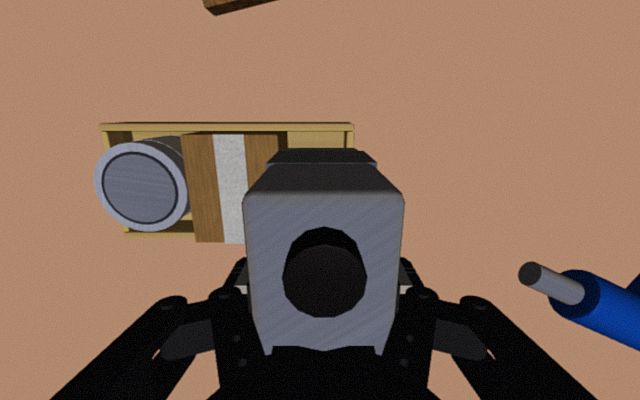

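View pics/s3.png

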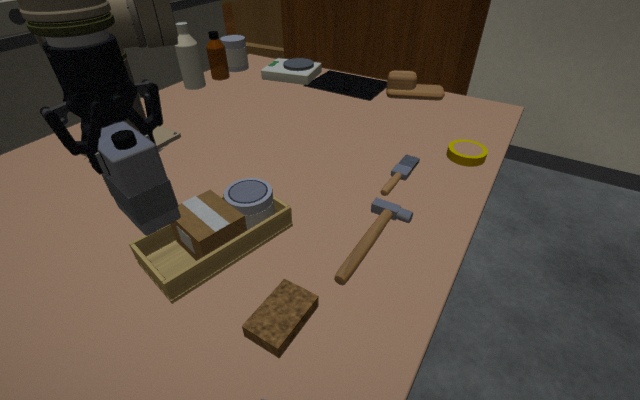

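The wrist view shows the can (px cols 245–403) held square over the gap, but too far towards the end wall (px col 353). The scene view shows the can still clear of the carton. I'll measure its exact extent, then correct.

```bash
H="python3 -m handwheel"
$H '[[-0.001,-0.005,0,0,0,0,0.05],[-0.001,-0.0055,0,0,0,0,0.05],[0,0,0,0,0,0,0.05],[0,0,0,0,0,0,0.05],[0,0,0,0,0,0,0.05]]'
cat > l4.py <<'E'
from h import *
where()
im,d,P,ray,t=snap('wrist'); cv2.imwrite('pics/w4.png',im)
T=tray(P); Z=P[...,2]; zz=np.nanmedian(Z[205:225,280:370]); print('can top z',zz)
m=abs(Z-zz)<8
for v in (205,215,225,235):
    k=np.where(m[v,200:450])[0]+200; print(v,'can y',T[v,k.min()].round(1),T[v,k.max()].round(1))
k=np.where(m[:,330])[0]; print('front x',T[k.min(),330])
a=(Z>80)&(Z<95)&(abs(T[...,0])<72)&(abs(T[...,1])<150)
for v in range(135,160,6):
    k=np.where(a[v])[0]
    if len(k): print(v,'carton edge',T[v,k.max()].round(1))
b=(Z>47)&(Z<60)&(abs(T[...,0])<72)&(abs(T[...,1])<150)
for v in range(130,150,4):
    k=np.where(b[v])[0]
    if len(k): print(v,'wall outer',T[v,k.max()].round(1))
im,d,P,ray,t=snap('top'); T=tray(P);Z=P[...,2]
a=(Z>80)&(Z<95)&(abs(T[...,0])<72)&(abs(T[...,1])<150); print('top cam carton edge',T[a][:,1].min() if a.any() else None)
E
python3 l4.py
```

```text
time: 14.22
tool_pos: [498.3, -263.8, 249.4]
tcp_rot: [180.0, -0.0, -13.3]
ft_force: [1.0, -0.4, -3.7]
finger_gap: 59.4
grip_force: 66.0
t 14.2167 tray xy [  1.8 -96.1] z 249.4 rot [ 1.7999e+02 -1.0000e-02 -1.3280e+01] F [ 1.  -0.4 -3.7] gap 59.4 grip 66.0
can top z 279.38024243718377
205 can y [ 47.8 -67.2] [  48.3 -125.7]
215 can y [ 43.9 -67.1] [  44.3 -125.7]
225 can y [ 40.4 -67.5] [  40.2 -125.8]
235 can y [ 36.1 -67.3] [  35.5 -126.6]
front x [ 53.2837684  -99.14219152]
135 carton edge [ 57.2 -63.1]
141 carton edge [ 51.5 -63. ]
147 carton edge [ 45.7 -62.9]
153 carton edge [ 40. -50.]
159 carton edge [ 34.2 -42.9]
130 wall outer [  59.9 -138.2]
134 wall outer [  55.7 -140.5]
138 wall outer [  51.4 -140.6]
142 wall outer [  47.3 -138.4]
146 wall outer [  42.8 -139.8]
top cam carton edge -62.01739507236322
```

The can is centred on the gap to within about 1 mm. Lowering it now.

```bash
H="python3 -m handwheel"
$H '[[0,0,0.01,0,0,0,0.05],[0,0,0.015,0,0,0,0.05],[0,0,0.015,0,0,0,0.05],[0,0,0.01,0,0,0,0.05],[0,0,0.005,0,0,0,0.05],[0,0,0.005,0,0,0,0.05],[0,0,0.005,0,0,0,0.05],[0,0,0,0,0,0,0.05]]'
$H '[[0,0,0.005,0,0,0,0.05],[0,0,0.005,0,0,0,0.05],[0,0,0.005,0,0,0,0.05],[0,0,0.005,0,0,0,0.05],[0,0,0,0,0,0,0.05],[0,0,0,0,0,0,0.05]]'
python3 -c "from h import *;where()"
```

```text
time: 14.98
tool_pos: [497.9, -264.2, 183.6]
tcp_rot: [-180.0, 0.0, -13.3]
ft_force: [-1.0, -0.2, -5.2]
finger_gap: 59.5
grip_force: 66.2
time: 15.48
tool_pos: [497.8, -264.1, 163.7]
tcp_rot: [-180.0, 0.1, -13.3]
ft_force: [-0.3, -0.1, -4.3]
finger_gap: 59.5
grip_force: 66.2
t 15.4833 tray xy [  1.4 -96.4] z 163.7 rot [-1.7998e+02  6.0000e-02 -1.3330e+01] F [-0.3 -0.1 -4.3] gap 59.5 grip 66.2
```

```bash
H="python3 -m handwheel"
$H '[[0,0,0.005,0,0,0,0.05],[0,0,0.005,0,0,0,0.05],[0,0,0.005,0,0,0,0.05],[0,0,0,0,0,0,0.05]]'
$H '[[0,0,0.005,0,0,0,0.05],[0,0,0.005,0,0,0,0.05],[0,0,0.005,0,0,0,0.05],[0,0,0.005,0,0,0,0.05],[0,0,0,0,0,0,0.05],[0,0,0,0,0,0,0.05]]'
$H '[[0,0,0.004,0,0,0,0.05],[0,0,0.003,0,0,0,0.05],[0,0,0.003,0,0,0,0.05],[0,0,0,0,0,0,0.05],[0,0,0,0,0,0,0.05]]'
python3 -c "from h import *;where()"
```

```text
time: 15.82
tool_pos: [497.4, -263.8, 147.6]
tcp_rot: [-180.0, 0.1, -13.3]
ft_force: [0.3, 0.3, -4.6]
finger_gap: 59.5
grip_force: 66.2
time: 16.32
tool_pos: [497.8, -264.0, 128.7]
tcp_rot: [-180.0, 0.1, -13.3]
ft_force: [0.0, 0.1, -5.2]
finger_gap: 59.8
grip_force: 66.2
time: 16.73
tool_pos: [497.9, -264.2, 119.0]
tcp_rot: [-180.0, 0.0, -13.3]
ft_force: [-0.1, -0.6, -4.5]
finger_gap: 58.8
grip_force: 66.2
t 16.7333 tray xy [  1.5 -96.5] z 119.0 rot [-1.7999e+02  3.0000e-02 -1.3330e+01] F [-0.1 -0.6 -4.5] gap 58.8 grip 66.2
```

```bash
H="python3 -m handwheel"
$H '[[0,0,0.002,0,0,0,0.05],[0,0,0.001,0,0,0,0.05],[0,0,0,0,0,0,0.05],[0,0,0,0,0,0,0.05]]'
$H '[[0,0,0.001,0,0,0,0.05],[0,0,0,0,0,0,0.05],[0,0,0,0,0,0,0.05]]'
$H '[[0,0,0.001,0,0,0,0.05],[0,0,0,0,0,0,0.05],[0,0,0,0,0,0,0.05]]'
python3 -c "from h import *;where()"
```

```text
time: 17.07
tool_pos: [498.1, -264.2, 116.2]
tcp_rot: [-180.0, 0.0, -13.3]
ft_force: [-0.5, -0.5, -4.6]
finger_gap: 59.4
grip_force: 66.2
time: 17.32
tool_pos: [498.1, -264.3, 115.3]
tcp_rot: [-180.0, 0.0, -13.3]
ft_force: [0.7, -0.1, -4.2]
finger_gap: 59.5
grip_force: 66.2
time: 17.57
tool_pos: [498.3, -264.4, 114.6]
tcp_rot: [180.0, -0.0, -13.3]
ft_force: [-0.2, 0.9, -2.0]
finger_gap: 59.7
grip_force: 66.3
t 17.5667 tray xy [  1.9 -96.6] z 114.6 rot [ 1.7999e+02 -2.0000e-02 -1.3330e+01] F [-0.2  0.9 -2. ] gap 59.7 grip 66.3
```

```bash
H="python3 -m handwheel"
$H '[[0,0,0.0005,0,0,0,0.05],[0,0,0,0,0,0,0.05],[0,0,0,0,0,0,0.065],[0,0,0,0,0,0,0.075],[0,0,0,0,0,0,0.08],[0,0,0,0,0,0,0.08]]'
$H '[[0,0,-0.01,0,0,0,0.08],[0,0,-0.02,0,0,0,0.08],[0,0,-0.03,0,0,0,0.08],[0,0,-0.035,0,0,0,0.08],[0,0,-0.035,0,0,0,0.08],[0,0,-0.03,0,0,0,0.08]]'
$H '[[-0.02,-0.025,0,0,0,0,0.08],[-0.02,-0.03,0,0,0,0,0.08],[-0.02,-0.03,0,0,0,0,0.08],[-0.02,-0.03,0,0,0,0,0.08],[-0.02,-0.03,0,0,0,0,0.08],[-0.02,-0.03,0,0,0,0,0.08],[-0.02,-0.03,0,0,0,0,0.08],[-0.02,-0.03,0,0,0,0,0.08]]'
$H '[[0,-0.03,0,0,0,0,0.08],[0,-0.03,0,0,0,0,0.08],[0,-0.03,0,0,0,0,0.08],[0,-0.03,0,0,0,0,0.08],[0,-0.03,0,0,0,0,0.08],[0,-0.03,0,0,0,0,0.08],[0,0,0,0,0,0,0.08],[0,0,0,0,0,0,0.08]]'
python3 - <<'E'
from h import *
where()
im,d,P,ray,t=snap('top'); cv2.imwrite('pics/top5.png',im); T=tray(P);Z=P[...,2]
for n,lo,hi in(('can',120,146),('tops',75,100)):
    m=(Z>lo)&(Z<hi)&(abs(T[...,0])<75)&(abs(T[...,1])<150); q=T[m]; print(n,q.min(0).round(1),q.max(0).round(1),np.percentile(Z[m],[5,50,95]).round(1))
im,*_=snap('scene'); cv2.imwrite('pics/s5.png',im)
E
```

```text
time: 18.07
tool_pos: [498.3, -264.4, 113.9]
tcp_rot: [180.0, -0.0, -13.3]
ft_force: [0.5, -0.6, -0.0]
finger_gap: 79.8
grip_force: 0.0
time: 18.57
tool_pos: [498.3, -264.4, 277.3]
tcp_rot: [180.0, -0.1, -13.3]
ft_force: [1.0, 0.3, -0.3]
finger_gap: 79.8
grip_force: 0.0
time: 19.23
tool_pos: [395.8, 2.6, 274.7]
tcp_rot: [-180.0, -0.1, -13.4]
ft_force: [0.1, 0.3, 0.2]
finger_gap: 80.2
grip_force: 0.0
time: 19.9
tool_pos: [438.0, 177.7, 274.3]
tcp_rot: [180.0, -0.0, -13.2]
ft_force: [-0.1, -0.2, -0.8]
finger_gap: 79.8
grip_force: 0.0
t 19.9 tray xy [-158.4  319.7] z 274.3 rot [180.    -0.   -13.17] F [-0.1 -0.2 -0.8] gap 79.8 grip 0.0
can [ -51.4 -123.9] [ 52.5 -62.5] [134.7 142.  145.1]
tops [ -57.2 -123. ] [ 58.9 130.6] [84.2 87.7 91.1]
```

View pics/s5.png

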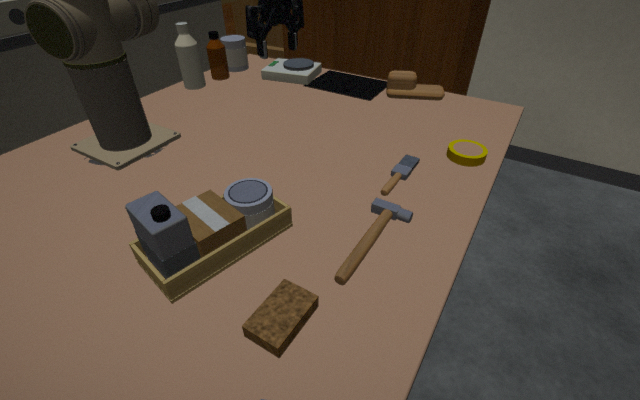

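The scene view shows the can at about px (160,235) standing upright beside the carton and tin. Its top is at 142 mm, so its foot is on the tray floor. The hammer, brush and cork block look unmoved.

```bash
python3 -c "from bench import r;print(r.hand_in())"
```

```text
the job is handed in; nothing more can be done
None
```

I handed the job in at about 20 s with the can, carton and tin standing upright side by side on the tray floor and the bystanders looking unmoved in the last picture; the hand-in call returned no verdict.

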